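# Free a seized vise knob and nip up the housing

## Task

The round knob on the little blue bench vise is gummed up: break it loose with a firm clockwise twist, then keep turning it clockwise until the aluminium housing in the vise is pushed up against the far rubber pad and lightly but surely nipped there, at about 10 N, without crushing it. Work the vise by its knob only (do not touch the jaw or the housing), let go, and leave the other things on the bench where they are.

Things in the scene. Friction and masses are not known exactly. Their poses are not given: they have to be found in the camera images.
- vise: small vise fixed to the bench: dark steel base plate 210 x 90 x 14 mm, origin at the centre of its underside; local +x is the way the jaw closes, z up. A blue gearbox (70 x 80 mm, top at z 64 mm) at local x -60 mm carries the knob; an end block with the sprung anvil pad stands at the +x end
- anvil_zone (a point): fixed point of the vise at local (47, 0, 30) mm, near the face of the black anvil pad (70 mm wide, top at z 48 mm). An adjuster sets the pad, and its true place is NOT measured: its face stands up to 2.5 mm nearer the jaw or 5.5 mm farther than this point. The pad gives way 1 mm per 8 N, at most 6 mm
- vise_knob (a joint): turn of the knob, rad, growing clockwise seen from above (closing); range 0 to 3.2, start 0 to 0.06; moves the jaw 6 mm per rad. Stuck for about the first 0.3 rad (0.4 to 0.8 N m), then it turns at a steady 0.15 N m of friction plus 0.006 N m per newton of squeeze. Stays put when let go below 22 N of squeeze. Squeezing begins between 1.0 and 2.5 rad, so it may take two grasps
- knob_grip (a point): point on the vertical axis of the black round knob (46 mm diameter, 34 mm high, red pointer on top), 20 mm above its underside and 14 mm below its top; it turns with the knob, its x axis along the red pointer. Grip the knob across its diameter from above, anywhere round it; at 60 N or more it does not slip. Held still, friction may leave up to 0.15 N m on the tool either way.
- jaw: steel moving jaw, 22 mm long by 70 mm wide, top at z 48 mm, geared to the knob; its axes are those of the vise, and its origin lies at the vise's origin when the knob is at 0; its pushing face is 2 mm to +x of its origin
- housing: the workpiece, an aluminium housing block 36 (along vise x) x 50 x 28 mm, 0.12 kg, origin at the centre of its underside, lying loose on the vise's base plate between jaw and anvil
- spare_housing: bystander: a second, identical housing on the bench next to the vise; leave it
- screwdriver: bystander: red screwdriver 170 mm long lying next to the vise, origin under its middle; leave it
- oil_bottle: bystander: blue bottle 44 mm in diameter, 100 mm tall, origin under its centre; leave it
- solvent_bottle: bystander: white bottle 48 mm in diameter, 110 mm tall, origin under its centre; leave it
- parts_dish: bystander: low steel dish 90 mm in diameter, 22 mm tall, origin under its centre; leave it
- brush: bystander: brush with a wooden handle 180 mm long, origin under its middle; leave it
- tray: bystander: yellow two-part tray 120 x 90 x 25 mm, origin under its centre; leave it
There are look-alikes about, which are no part of the job. Leave any green or yellow look-alike of the housing alone.

How it is judged:
On the way, in this order (a step that is already met when the one before it is completed fails the run):
1. the knob has been broken loose (value of joint vise_knob above 0.35 rad), for 0.1 s.
2. the jaw squeezes the housing against the anvil pad with at least 4 N (contact force between jaw and housing above 4 N), for 0.3 s.
At the end, for the whole second after the job is handed in: The housing stands flat and square on the vise, at rest, squeezed between jaw and anvil pad with 4 to 19 N, and the knob has been let go (contact force between jaw and housing between 4 and 19 N and value of joint vise_knob above 0.8 rad and angle between housing's own z axis and vertical below 0.08 rad and angle between the x axis of housing and the x axis of vise, either way round below 0.06 rad and linear speed of housing below 0.01 m/s); the robot touches nothing.
It fails at once if the jaw crushes the housing (more than 25 N) (contact force between jaw and housing above 25 N).
It fails at once if the robot touches the housing (contact force between the arm and housing above 1 N).
It fails at once if the robot pushes the jaw instead of turning the knob (contact force between the arm and jaw above 2 N).
It fails at once if a bystander is moved by more than 15 mm (distance of any of spare_housing, screwdriver, oil_bottle, solvent_bottle, parts_dish, brush, tray from where it was at the start of the episode above 0.015 m).
It also fails if it takes over 69 s, if anything falls off the work surface, if the arm or the gripper's body presses on something with over 40 N, if the wrist force passes 120 N, or if a joint passes its speed limit or range.

## Robot

A 7-joint arm with a two-finger parallel gripper is mounted at the origin on the work surface. World frame = base frame: x ahead of the robot, y to its left, z up, the work surface at z = 0. Lengths are in m, angles in rad, forces in N, time in s.
With the tool pointing down it reaches from about 0.4 to 0.85 m from the base axis. Payload 4.5 kg.
Tool frame: the origin (TCP) lies on the centre line of the jaws, within the pads' length; the fingertips stand 11 mm ahead of it and the grasp point (between the pads) lies 8 mm behind it (tip_reach is the distance from the TCP to the fingertips, in m); z points along the fingers, y is the line along which they close (so a half turn about z gives the same grasp; the last joint's range is limited). The gripper opens to 85 mm and grips with 20 to 120 N. Pads are 22 mm wide; open, the fingers measure 114 mm over their backs; the gripper's body (76 mm by 85 mm) begins 54 mm behind the grasp point. The pads swing forward as they close: fully open they stand 13 mm farther back than shut.
Start: joints at [-1.162, 0.689, -0.195, 1.565, 0.157, 0.902, -0.215], TCP at [0.229, 0.582, 0.216] pointing down, gripper open.
Joint ranges: [-3.01, 3.01], [-0.46, 2.08], [-1.47, 1.51], [0.13, 2.56], [-1, 4.14], [0.04, 2.09], [-2.66, 2.66]. Speed limits (rad/s): [2.57, 2.57, 3.14, 3.14, 3.14, 3.14, 3.14].

## Interface

Orientations are given as a rotation vector (axis times angle).
In Python, from plant import * gives the robot as it stands. The module is installed in compiled form; this text tells all that it offers.
- The arm moves only by the tool send_rows, never from a script. Its arguments are lists of equal length, an entry for each row: "claw": the closure, from 0 (fully open) to 1 (shut); "offset": the shift along the tool's x, y, z in mm, a list of three; "roll": the turn about the tool's z in degrees. A call has 1 to 10 rows; each row is the pose to reach, as a shift and turn from the pose commanded when the call began, along the tool's axes at that moment; what a row does not reach only later rows make up. A row lasts 1/8 s, in which the tool goes at most 62.5 mm and 10.7 degrees, less where a joint would pass 70% of its speed; a pose out of reach is approached as far as the arm can. A call with a gripper value outside its range is refused whole. The fingers move at their own pace and stop on an object; the grip force is fixed at half the most. Time passes only in rows, so rows that repeat a pose let the fingers close. It gives the time, the measured TCP pose, the force, the opening and the grip force at its end, in the units of the state.
- sense(): the state, without advancing time (a new reading comes with each control period).
- camera(name): name is "scene" or "top" or "wrist"; returns a dict with "frame" (420x560x3 uint8, red, green, blue), "mtx" (3x3 intrinsics, pixels), "cam_to_world" (4x4, takes a point from camera to world coordinates); the wrist camera has in their place "mount" (4x4, takes a point from camera to tool coordinates, whose origin is the TCP and whose axes are the flange's). Camera axes: x right, y down, z forward; pixel columns grow to the right and rows downward; lengths in m; the calibration is good to about 2 mm. The wrist camera is an equidistant fisheye: a pixel r from the principal point sees the ray r / f radians off the axis. A picture is of the moment at which its call begins: read the wrist's pose just before it. There is no depth.
- sign_off(): hands the job in; it is judged then, once.
Trained networks look in the newest picture that a camera, given by its name, has taken for a name from the list of things; names that differ only in an ending like _2 or _b are one class to them, and where a whole thing is asked for, a point or a joint stands for the part that bears it (a point fixed in the world has none). Each returns a list of dicts, best first, with "p" (0 to 1); they miss things now and then, are a little off and sometimes report something else, mostly with a low value. They report only what shows in the picture. A call takes as long as a camera call. They do not tell look-alikes from the thing itself.
- recognise(camera, label): "bbox" ([left, top, right, bottom] in pixels, round what is visible of it).
- regions_of(camera, label): "pixels" (420x560 bool, what is visible of it) and "bbox" ([left, top, right, bottom] in pixels, round what is visible of it).
The state is a dict: "time_s": time; "joint_pos": joint angles; "joint_velocities": joint speeds; "joint_efforts": joint torques, N m; "tool_pos": TCP position; "tcp_rot": TCP orientation; "contact_force": force on the tool from outside, world axes, zero at the start; "moment": the same for the moment, N m; "width": finger opening in m; "gripper_force": force on a finger pad.
Only numpy, scipy, OpenCV 4.12 (cv2) and the standard library are available. Lean on these libraries where they do the work, as an engineer would, in place of code of your own. Each camera call takes 0.05 s, during which the arm holds its last target. There are 200 camera calls.

## Working session

There is one attempt and no reset: what is moved stays moved. The work goes in short steps, Python scripts to look and compute and a tool call to move; the robot and the scene stay as the last step left them, time stands still between calls to the robot, and variables do not carry over. Pictures are saved under pics/ and viewed, at most 10 in all, crops included, and the job is handed in when it is done.

Besides the shell and the picture viewer there is one more tool, called after ">>>" as a command line: name --pt "numbers of a row" for each row, then --argument value for the rest. send_rows: Moves the arm, as the interface text tells. Its arguments: {"type":"object","properties":{"claw":{"type":"array","items":{"type":"number"}},"offset":{"type":"array","items":{"type":"array","items":{"type":"number"}}},"roll":{"type":"array","items":{"type":"number"}}},"required":["claw","offset","roll"]}

```bash
mkdir -p pics; cat > h.py <<'E'
from plant import *
import numpy as np, cv2
from scipy.spatial.transform import Rotation as R
def ray(c,u,v):
    K=c["mtx"];T=c["cam_to_world"];d=T[:3,:3]@np.linalg.inv(K)@[u,v,1];return T[:3,3],d
def atz(c,u,v,z):
    o,d=ray(c,u,v);return o+d*(z-o[2])/d[2]
def proj(c,p):
    T=np.linalg.inv(c["cam_to_world"]);q=c["mtx"]@(T[:3,:3]@p+T[:3,3]);return q[:2]/q[2]
def save(c,n): cv2.imwrite("pics/"+n,cv2.cvtColor(c["frame"],cv2.COLOR_RGB2BGR))
E
python3 - <<'E'
from h import *
s=sense();print({k:np.round(v,3) for k,v in s.items()})
for n in("scene","top"):
    c=camera(n);save(c,n+"0.png")
    print(n,c["mtx"].round(1).tolist(),c["cam_to_world"].round(3).tolist())
    for l in("vise","vise_knob","housing","jaw","screwdriver","oil_bottle","solvent_bottle"):
        print(l,[(round(d["p"],2),np.round(d["bbox"]).tolist()) for d in recognise(n,l)])
    for d in regions_of(n,"vise_knob")[:1]:
        v,u=np.nonzero(d["pixels"]);print("knob c",u.mean(),v.mean(),atz(c,u.mean(),v.mean(),.09))
E
```

```text
{'time_s': np.float64(0.0), 'joint_pos': array([-1.162,  0.69 , -0.195,  1.566,  0.157,  0.903, -0.215]), 'joint_velocities': array([-0.   ,  0.   , -0.001,  0.001, -0.001, -0.001, -0.001]), 'joint_efforts': array([ 0.0000e+00, -5.3959e+01, -1.2660e+00, -1.5855e+01,  9.0000e-03,
        9.0000e-03, -0.0000e+00]), 'tool_pos': array([0.229, 0.581, 0.215]), 'tcp_rot': array([-5.850e-01, -3.086e+00,  3.000e-03]), 'contact_force': array([ 0.552, -0.303, -0.982]), 'moment': array([-0.034, -0.002,  0.022]), 'gripper_force': np.float64(0.0), 'width': np.float64(0.085)}
scene [[432.3, 0.0, 277.9], [0.0, 432.3, 216.2], [0.0, 0.0, 1.0]] [[0.712, 0.594, -0.374, 0.921], [0.702, -0.612, 0.364, -0.404], [-0.012, -0.522, -0.853, 0.975], [0.0, 0.0, 0.0, 1.0]]
vise [(0.62, [244.0, 183.0, 330.0, 254.0])]
vise_knob [(0.87, [260.0, 183.0, 277.0, 209.0])]
housing [(0.91, [221.0, 228.0, 247.0, 252.0]), (0.69, [288.0, 211.0, 307.0, 236.0]), (0.69, [323.0, 172.0, 349.0, 191.0]), (0.69, [249.0, 164.0, 269.0, 179.0]), (0.58, [341.0, 245.0, 364.0, 274.0])]
jaw [(0.77, [276.0, 202.0, 294.0, 230.0])]
screwdriver 
[... 278 characters left out ...]
.424], [-1.0, 0.004, 0.002, -0.015], [-0.003, -0.11, -0.994, 1.239], [0.0, 0.0, 0.0, 1.0]]
vise [(0.56, [239.0, 183.0, 302.0, 268.0])]
vise_knob [(0.87, [264.0, 238.0, 289.0, 258.0])]
housing [(0.86, [317.0, 241.0, 340.0, 261.0]), (0.76, [187.0, 215.0, 212.0, 236.0]), (0.72, [235.0, 289.0, 260.0, 308.0]), (0.68, [262.0, 205.0, 279.0, 226.0]), (0.65, [252.0, 143.0, 271.0, 166.0])]
jaw [(0.78, [259.0, 218.0, 288.0, 235.0])]
screwdriver [(0.91, [234.0, 211.0, 252.0, 260.0])]
oil_bottle [(0.87, [134.0, 191.0, 155.0, 217.0])]
solvent_bottle [(0.84, [120.0, 257.0, 146.0, 278.0]), (0.38, [233.0, 205.0, 253.0, 262.0])]
knob c 279.0098360655738 247.00655737704918 [ 0.47477729 -0.00352908  0.09      ]
```

```bash
python3 - <<'E'
import cv2
a=cv2.imread("pics/top0.png")[130:320,110:380];b=cv2.imread("pics/scene0.png")[90:290,200:400]
a=cv2.resize(a,(800,563),interpolation=cv2.INTER_CUBIC);cv2.imwrite("pics/t1.png",a)
cv2.imwrite("pics/s1.png",cv2.resize(b,(600,600),interpolation=cv2.INTER_CUBIC))
E
```

```text
(no output)
```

View pics/t1.png

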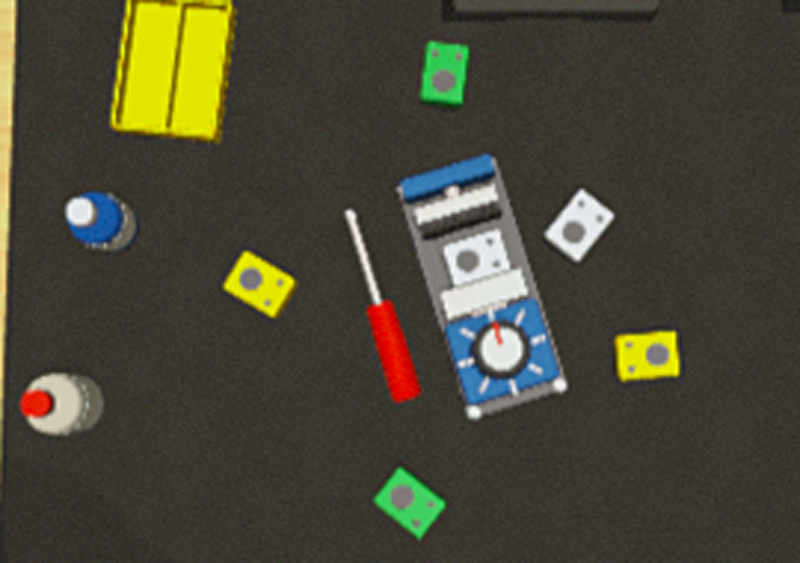

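View pics/s1.png

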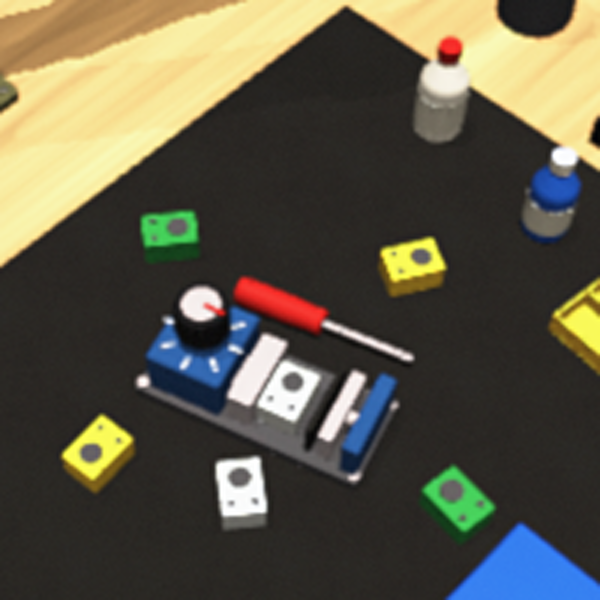

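The top view shows the vise with its knob at crop (502,349), which is full-frame about (279.4,247.8). The jaw closes up and to the left. The screwdriver lies to the left of the vise, and the spare housing is at the right. The scene view agrees.

```bash
cat >> h.py <<'E'
def disc(n,z=.1):
    c=camera(n);b=np.array(recognise(n,"vise_knob")[0]["bbox"]).astype(int)
    x0,y0,x1,y1=b+[-3,-3,3,3];f=c["frame"][y0:y1,x0:x1].astype(int)
    m=((f.min(2)>135)).astype(np.uint8)
    k,l,st,ce=cv2.connectedComponentsWithStats(m);i=1+st[1:,4].argmax()
    pts=np.argwhere(l==i)[:,::-1].astype(np.int32);(u,v),r=cv2.minEnclosingCircle(pts)
    return c,(u+x0,v+y0,r)
E
python3 - <<'E'
from h import *
P=[]
for n in("top","scene"):
    c,(u,v,r)=disc(n);print(n,u,v,r,atz(c,u,v,.1));P.append(ray(c,u,v))
A=[];b=[]
for o,d in P:
    d=d/np.linalg.norm(d);M=np.eye(3)-np.outer(d,d);A.append(M);b.append(M@o)
print("tri",np.linalg.lstsq(np.vstack(A),np.hstack(b),rcond=None)[0])
s=sense();Rm=R.from_rotvec(s["tcp_rot"]).as_matrix();print(Rm.round(3))
t=np.array([.474,-.003,.16]);print("offset",Rm.T@(t-s["tool_pos"])*1e3)
E
```

```text
top 278.86206912994385 247.241379737854 7.339745044708252 [ 0.47378418 -0.00327696  0.1       ]
scene 266.5 191.0 6.576573371887207 [0.46643656 0.00230473 0.1       ]
tri [ 0.47314401 -0.00350756  0.11275438]
[[-0.931  0.366  0.   ]
 [ 0.366  0.931  0.   ]
 [-0.     0.    -1.   ]]
offset [-442.20937756 -454.29935643   55.69911597]
```

>>> send_rows --claw '[0,0,0,0,0,0,0,0,0,0]' --pt "-55 -57 0" --pt "-110 -114 0" --pt "-165 -170 0" --pt "-221 -227 0" --pt "-276 -284 0" --pt "-331 -341 0" --pt "-387 -398 0" --pt "-442 -454 0" --pt "-442 -454 0" --pt "-442 -454 0" --roll '[0,0,0,0,0,0,0,0,0,0]'

```text
time_s: 2.35
tool_pos: [0.4715, 0.0035, 0.216]
tcp_rot: [0.585, 3.086, 0.001]
contact_force: [0.5, 0.5, -0.2]
width: 0.0852
gripper_force: 0.0
```

>>> send_rows --claw '[0,0]' --pt "0 0 0" --pt "0 0 0" --roll '[0,0]'

```text
time_s: 2.6
tool_pos: [0.4704, 0.0058, 0.2157]
tcp_rot: [-0.585, -3.086, -0.001]
contact_force: [0.2, 1.4, -0.1]
width: 0.0859
gripper_force: 0.0
```

```bash
python3 - <<'E'
from h import *
s=sense();print({k:np.round(v,3) for k,v in s.items()})
c=camera("wrist");save(c,"w0.png");print(c["mtx"],c["mount"].round(3))
print([(d["p"],d["bbox"]) for d in recognise("wrist","vise_knob")])
Rm=R.from_rotvec(s["tcp_rot"]).as_matrix();print(Rm.round(3))
E
```

```text
{'time_s': np.float64(2.6), 'joint_pos': array([ 0.074,  0.499, -0.277,  2.014,  0.215,  0.656,  0.854]), 'joint_velocities': array([-0.039, -0.004, -0.02 ,  0.009, -0.001, -0.   ,  0.002]), 'joint_efforts': array([ 1.7130e+00, -4.0316e+01, -7.0200e-01, -1.2381e+01,  1.0400e-01,
        2.1000e-02,  9.0000e-03]), 'tool_pos': array([0.47 , 0.006, 0.216]), 'tcp_rot': array([-5.850e-01, -3.086e+00, -1.000e-03]), 'contact_force': array([ 0.247,  1.442, -0.102]), 'moment': array([0.004, 0.033, 0.013]), 'gripper_force': np.float64(0.0), 'width': np.float64(0.086)}
[[325.1922621    0.         277.94948058]
 [  0.         325.1922621  208.01462971]
 [  0.           0.           1.        ]] [[-0.    -0.963 -0.269  0.069]
 [ 1.    -0.    -0.001  0.001]
 [ 0.001 -0.269  0.963 -0.158]
 [ 0.     0.     0.     1.   ]]
[(0.65, [242.4, 174.4, 296.4, 231.2]), (0.26, [10.3, 222.0, 54.8, 321.2])]
[[-0.931  0.366 -0.   ]
 [ 0.366  0.931  0.001]
 [ 0.     0.001 -1.   ]]
```

View pics/w0.png

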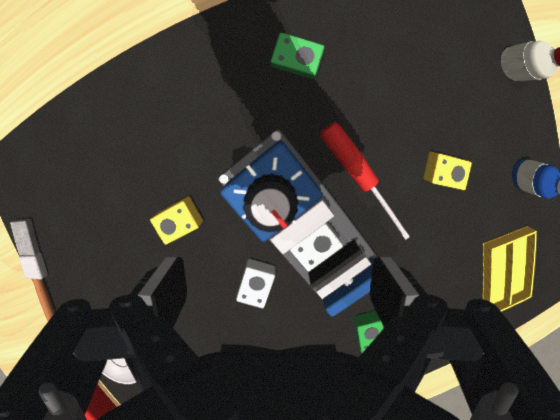

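```bash
cat >> h.py <<'E'
def wray(c,s,u,v):
    K=c["mtx"];x=(u-K[0,2])/K[0,0];y=(v-K[1,2])/K[1,1];r=np.hypot(x,y)
    d=np.array([x/r*np.sin(r),y/r*np.sin(r),np.cos(r)]) if r>0 else np.array([0,0,1.])
    Rm=R.from_rotvec(s["tcp_rot"]).as_matrix();M=c["mount"]
    return s["tool_pos"]+Rm@M[:3,3],Rm@M[:3,:3]@d
def tri(P):
    A=[];b=[]
    for o,d in P:
        d=d/np.linalg.norm(d);M=np.eye(3)-np.outer(d,d);A.append(M);b.append(M@o)
    return np.linalg.lstsq(np.vstack(A),np.hstack(b),rcond=None)[0]
E
python3 - <<'E'
from h import *
s=sense();c,(u,v,r)=disc("wrist");print(u,v,r)
o,d=wray(c,s,u,v)
for z in(.1,.105,.11,.115):print(z,o+d*(z-o[2])/d[2])
save(c,"w1.png")
ct,(u,v,r)=disc("top");print(u,v,r)
cs,(us,vs,r)=disc("scene");print(us,vs,r)
print(tri([(o,d),ray(ct,u,v)]),tri([(o,d),ray(ct,u,v),ray(cs,us,vs)]))
E
```

```text
264.5 212.0 17.356653213500977
0.1 [ 0.47679314 -0.00708652  0.1       ]
0.105 [ 0.47551118 -0.00635446  0.105     ]
0.11 [ 0.47422922 -0.00562239  0.11      ]
0.115 [ 0.47294726 -0.00489033  0.115     ]Traceback (most recent call last):
  File "<stdin>", line 6, in <module>
  File "h.py", line 12, in disc
    c=camera(n);b=np.array(recognise(n,"vise_knob")[0]["bbox"]).astype(int)
                           ~~~~~~~~~~~~~~~~~~~~~~~~^^^
IndexError: list index out of range
```

>>> send_rows --claw '[0,0,0,0,0,0,0,0,0,0]' --pt "0 0 0" --pt "0 0 0" --pt "0 0 0" --pt "0 0 0" --pt "0 0 0" --pt "0 0 0" --pt "0 0 0" --pt "0 0 0" --pt "0 0 0" --pt "0 0 0" --roll '[-10,-20,-30,-40,-50,-60,-70,-80,-90,-100]'

```text
time_s: 4.15
tool_pos: [0.4705, 0.0058, 0.2157]
tcp_rot: [1.997, -2.425, 0.0]
contact_force: [-0.7, -0.1, -1.2]
width: 0.0851
gripper_force: 0.0
```

>>> send_rows --claw '[0,0,0,0,0]' --pt "0 0 0" --pt "0 0 0" --pt "0 0 0" --pt "0 0 0" --pt "0 0 0" --roll '[-10,-20,-30,-40,-40]'

```text
time_s: 4.78
tool_pos: [0.4703, 0.0063, 0.2152]
tcp_rot: [-2.698, 1.604, 0.005]
contact_force: [0.3, -1.7, 0.1]
width: 0.0855
gripper_force: 0.0
```

```bash
python3 - <<'E'
from h import *
s=sense();print(s["joint_pos"].round(3),s["tool_pos"])
c,(u,v,r)=disc("wrist");print(u,v,r)
o,d=wray(c,s,u,v);save(c,"w2.png")
for z in(.1,.105,.11,.115):print(z,o+d*(z-o[2])/d[2])
print(R.from_rotvec(s["tcp_rot"]).as_matrix().round(3))
E
```

```text
[ 0.569  0.719 -1.151  1.991  0.802  0.984  2.653] [0.47028557 0.00632803 0.21517826]
280.52857208251953 184.5 17.535799026489258
0.1 [ 0.47406177 -0.00445674  0.1       ]
0.105 [ 0.4745905  -0.00534313  0.105     ]
0.11 [ 0.47511924 -0.00622952  0.11      ]
0.115 [ 0.47564798 -0.00711591  0.115     ]
[[ 0.478 -0.879 -0.001]
 [-0.879 -0.478  0.004]
 [-0.004 -0.001 -1.   ]]
```

View pics/w2.png

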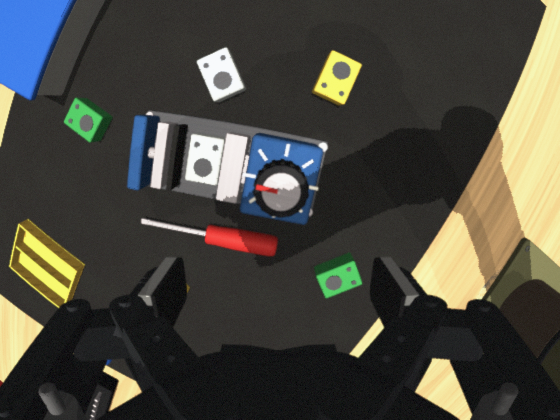

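Rolling negative raised j7 to 2.65, so clockwise (+) turning has the full range ahead of it. The view shows the knob disc at about (280,190). I'll back off 10°, come closer and re-measure.

>>> send_rows --claw '[0,0,0,0]' --pt "12 2 20" --pt "12 2 40" --pt "12 2 40" --pt "12 2 40" --roll '[5,10,10,10]'

```text
time_s: 5.38
tool_pos: [0.4749, -0.0058, 0.1765]
tcp_rot: [-2.551, 1.833, -0.002]
contact_force: [0.9, -1.2, 0.6]
width: 0.0854
gripper_force: 0.0
```

```bash
python3 - <<'E'
from h import *
s=sense();print(s["joint_pos"].round(3),s["tool_pos"])
c=camera("wrist");f=c["frame"];np.save("w3.npy",f)
b=[d["bbox"] for d in recognise("wrist","vise_knob")];print(b)
g=f[120:300,190:390].astype(int)
for t in(60,80,100,130):
    m=((g.min(2)>t)&(g.max(2)-g.min(2)<40)).astype(np.uint8)
    k,l,st,ce=cv2.connectedComponentsWithStats(m)
    for i in range(1,k):
        if 500<st[i,4]<8000:
            q=np.argwhere(l==i)[:,::-1].astype(np.int32);print(t,st[i]+[190,120,0,0,0],cv2.minEnclosingCircle(cv2.convexHull(q)))
for z in(.1,.105,.11):
    for p in((.4745,-.005),):
        print()
cv2.imwrite("pics/w3.png",cv2.resize(f[100:320,140:440,::-1],(800,587)))
E
```

```text
[ 0.532  0.752 -1.046  2.026  0.866  0.891  2.462] [ 0.47494298 -0.00582216  0.17649673]
[[248.4, 180.6, 311.4, 248.0], [112.2, 147.8, 325.8, 250.7]]
60 [ 190  147  138   89 5272] ((66.9000015258789, 68.5), 78.7265853881836)
60 [ 258  200   45   43 1432] ((89.8977279663086, 101.0), 22.461410522460938)
80 [ 190  148  137   88 4721] ((66.90740966796875, 69.0), 78.4704818725586)
80 [ 258  200   45   43 1392] ((89.86225891113281, 101.42950439453125), 22.193485260009766)
100 [ 190  148  137   88 4334] ((66.7052230834961, 69.0), 77.77919006347656)
100 [ 259  200   43   42 1322] ((89.87989807128906, 100.54429626464844), 21.60355567932129)
130 [ 190  161   46   74 2544] ((27.134292602539062, 76.77269744873047), 39.54928207397461)
130 [ 260  201   42   41 1075] ((90.0859375, 100.556640625), 20.963909149169922)
```

View pics/w3.png

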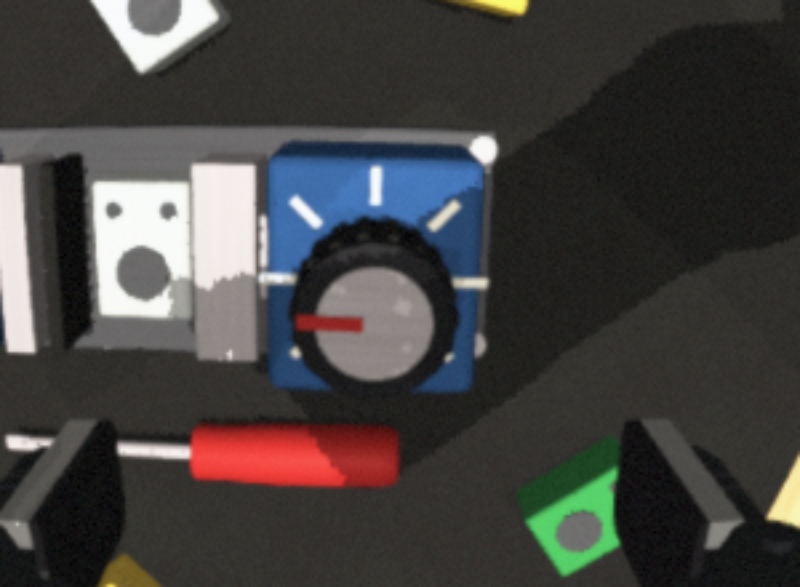

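The close view shows the knob disc at full-frame (280,221), the gearbox behind it, and the jaw already near the housing.

```bash
cat >> h.py <<'E'
def low(f,u0,v0,t=80,w=60):
    g=f[v0-w:v0+w,u0-w:u0+w].astype(int);m=((g.min(2)>t)&(g.max(2)-g.min(2)<40)).astype(np.uint8)
    k,l,st,ce=cv2.connectedComponentsWithStats(m,connectivity=4);i=l[w,w]
    q=np.argwhere(l==i)[:,::-1].astype(np.int32);(u,v),r=cv2.minEnclosingCircle(q);return u+u0-w,v+v0-w,r
E
python3 - <<'E'
from h import *
s=sense();c=camera("wrist")
w2=cv2.imread("pics/w2.png")[...,::-1];w1=cv2.imread("pics/w1.png")[...,::-1]
S2=dict(tool_pos=np.array([.47028557,.00632803,.21517826]),tcp_rot=np.array([-2.698,1.604,.005]))
S1=dict(tool_pos=np.array([.4704,.0058,.2157]),tcp_rot=np.array([-.585,-3.086,-.001]))
P=[]
for f,S,a in((c["frame"],s,(283,224)),(w2,S2,(283,193)),(w1,S1,(266,210))):
    u,v,r=low(f,*a);o,d=wray(c,S,u,v);P.append((o,d));print(u,v,r,[(o+d*(z-o[2])/d[2]).round(4) for z in(.1,.105,.11)])
print(tri(P),tri(P[:2]))
ct=camera("top");save(ct,"t2.png");K=recognise("top","vise_knob");print(K)
t0=cv2.imread("pics/top0.png")[...,::-1];s0=cv2.imread("pics/scene0.png")[...,::-1];cs=camera("scene")
u,v,r=low(t0,279,248);print(u,v,r,atz(ct,u,v,.105));u2,v2,r2=low(s0,266,190);print(u2,v2,r2)
P+=[ray(ct,u,v),ray(cs,u2,v2)];print(tri(P),tri(P[-2:]))
Rm=R.from_rotvec(s["tcp_rot"]).as_matrix();print(Rm.round(3))
E
```

```text
280.0870552062988 221.2243309020996 22.148996353149414 [array([0.471 , 0.0022, 0.1   ]), array([0.4715, 0.0007, 0.105 ]), array([ 0.4721, -0.0009,  0.11  ])]
280.92134857177734 191.00561904907227 19.793853759765625 [array([4.708e-01, 4.000e-04, 1.000e-01]), array([ 0.4714, -0.0006,  0.105 ]), array([ 0.472 , -0.0015,  0.11  ])]
268.2105255126953 208.0 19.443462371826172 [array([ 0.4759, -0.0056,  0.1   ]), array([ 0.4747, -0.005 ,  0.105 ]), array([ 0.4734, -0.0043,  0.11  ])]
[ 0.47246793 -0.00300266  0.11612876] [ 0.4727639  -0.00279511  0.11636848]
[]
278.62765884399414 247.3297882080078 7.841109275817871 [ 0.4733606  -0.00277697  0.105     ]
266.5 191.0 6.800835609436035
[ 0.47271989 -0.00292926  0.11345027] [ 0.47287686 -0.00306981  0.11206603]
[[ 0.319 -0.948  0.002]
 [-0.948 -0.319  0.   ]
 [ 0.001 -0.002 -1.   ]]
```

>>> send_rows --claw '[0,0,0,0,0,0,0]' --pt "-3 1 0" --pt "-3 1 20" --pt "-3 1 40" --pt "-3 1 55" --pt "-3 1 65" --pt "-3 1 65" --pt "-3 1 65" --roll '[0,0,0,0,0,0,0]'

```text
time_s: 6.55
tool_pos: [0.473, -0.0034, 0.1111]
tcp_rot: [-2.55, 1.834, -0.001]
contact_force: [0.1, 0.2, -0.9]
width: 0.0855
gripper_force: 0.0
```

```bash
python3 - <<'E'
from h import *
s=sense();print(s["tool_pos"],s["contact_force"].round(2),s["moment"].round(3))
c=camera("wrist");save(c,"w4.png");cv2.imwrite("pics/w4c.png",cv2.resize(c["frame"][120:,80:480,::-1],(800,600)))
E
```

```text
[ 0.47295031 -0.00341396  0.11112145] [ 0.05  0.2  -0.89] [-0.021 -0.027 -0.008]
```

View pics/w4c.png

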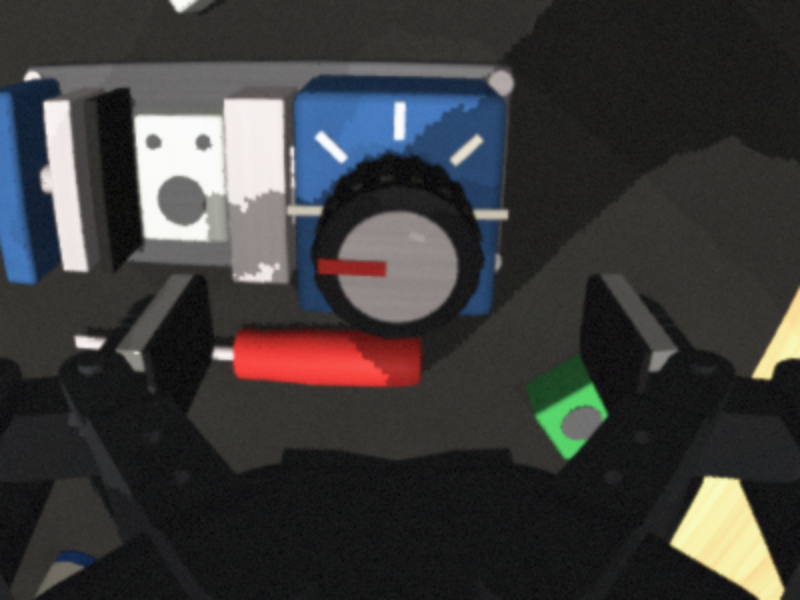

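```bash
python3 - <<'E'
from h import *
s=sense();c=camera("wrist");u,v,r=low(c["frame"],285,258);o,d=wray(c,s,u,v)
print(u,v,r,[(o+d*(z-o[2])/d[2]).round(4) for z in(.1,.105,.11,.115,.12)])
E
```

```text
278.330509185791 253.0 29.93801498413086 [array([0.4709, 0.0029, 0.1   ]), array([0.4716, 0.0008, 0.105 ]), array([ 0.4723, -0.0012,  0.11  ]), array([ 0.473 , -0.0033,  0.115 ]), array([ 0.4737, -0.0053,  0.12  ])]
```

>>> send_rows --claw '[0,0,0,0]' --pt "0 0 7" --pt "0 0 14" --pt "0 0 19" --pt "0 0 19" --roll '[0,0,0,0]'

```text
time_s: 7.15
tool_pos: [0.4723, -0.0037, 0.0912]
tcp_rot: [2.55, -1.834, -0.001]
contact_force: [0.5, -1.5, 0.8]
width: 0.0856
gripper_force: 0.0
```

>>> send_rows --claw '[0.3,0.5,1,1,1,1,1,1]' --pt "0 0 0" --pt "0 0 0" --pt "0 0 0" --pt "0 0 0" --pt "0 0 0" --pt "0 0 0" --pt "0 0 0" --pt "0 0 0" --roll '[0,0,0,0,0,0,0,0]'

```text
time_s: 8.15
tool_pos: [0.4751, -0.002, 0.0944]
tcp_rot: [-2.547, 1.831, -0.007]
contact_force: [-0.9, -1.0, 21.9]
width: 0.0003
gripper_force: 11.1
```

```bash
python3 - <<'E'
from h import *
s=sense();print({k:np.round(v,3) for k,v in s.items()})
E
```

```text
{'time_s': np.float64(8.15), 'joint_pos': array([ 0.443,  0.868, -0.914,  2.101,  1.089,  0.75 ,  2.266]), 'joint_velocities': array([ 0.   , -0.002, -0.001, -0.002, -0.001,  0.001,  0.   ]), 'joint_efforts': array([ -0.286, -36.495,  -6.418,  -4.904,   0.213,  -0.326,  -0.   ]), 'tool_pos': array([ 0.475, -0.002,  0.094]), 'tcp_rot': array([-2.547,  1.831, -0.007]), 'contact_force': array([-0.91 , -1.011, 21.895]), 'moment': array([-0.109,  0.247,  0.01 ]), 'gripper_force': np.float64(11.06), 'width': np.float64(0.0)}
```

```bash
python3 - <<'E'
from h import *
c=camera("wrist");save(c,"w5.png");d=camera("scene");save(d,"s5.png")
a=cv2.resize(c["frame"][120:,80:480,::-1],(400,300));b=cv2.resize(d["frame"][140:290,190:390,::-1],(800,600))
b=b[:,:];cv2.imwrite("pics/w5c.png",np.hstack([a,cv2.resize(b,(400,300))]))
E
```

```text
(no output)
```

View pics/w5c.png

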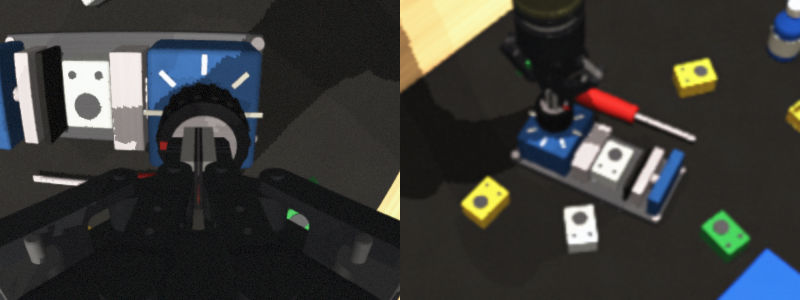

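The fingers shut on top of the knob because the pads were too high when open. I'll lift, open and go lower.

>>> send_rows --claw '[1,1,0,0,0,0,0,0]' --pt "0 0 -15" --pt "0 0 -30" --pt "0 0 -30" --pt "0 0 -30" --pt "0 0 -30" --pt "0 0 -30" --pt "0 0 -20" --pt "0 0 -10" --roll '[0,0,0,0,0,0,0,0]'

```text
time_s: 9.25
tool_pos: [0.4725, -0.0038, 0.1008]
tcp_rot: [2.55, -1.835, -0.0]
contact_force: [0.3, -0.6, -1.1]
width: 0.0855
gripper_force: 0.0
```

>>> send_rows --claw '[0,0,0,0,0]' --pt "0 0 8" --pt "0 0 15" --pt "0 0 20" --pt "0 0 24" --pt "0 0 24" --roll '[0,0,0,0,0]'

```text
time_s: 9.88
tool_pos: [0.4726, -0.0036, 0.0775]
tcp_rot: [2.55, -1.835, -0.0]
contact_force: [-0.4, 0.3, 0.2]
width: 0.0856
gripper_force: 0.0
```

>>> send_rows --claw '[0.1,0.2,0.3,0.4,0.5]' --pt "0 0 0" --pt "0 0 0" --pt "0 0 0" --pt "0 0 0" --pt "0 0 0" --roll '[0,0,0,0,0]'

```text
time_s: 10.5
tool_pos: [0.4728, -0.0036, 0.0782]
tcp_rot: [-2.55, 1.835, -0.001]
contact_force: [-1.3, 0.2, 4.6]
width: 0.0441
gripper_force: 58.5
```

>>> send_rows --claw '[1,1,1]' --pt "0 0 0" --pt "0 0 0" --pt "0 0 0" --roll '[0,0,0]'

```text
time_s: 10.88
tool_pos: [0.4728, -0.0036, 0.0782]
tcp_rot: [-2.55, 1.835, -0.001]
contact_force: [-0.2, -0.8, 5.3]
width: 0.0435
gripper_force: 60.1
```

```bash
python3 - <<'E'
from h import *
s=sense();print({k:np.round(v,3) for k,v in s.items()})
c=camera("wrist");save(c,"w6.png");cv2.imwrite("pics/w6c.png",cv2.resize(c["frame"][120:,80:480,::-1],(400,300)))
E
```

```text
{'time_s': np.float64(10.875), 'joint_pos': array([ 0.428,  0.892, -0.885,  2.111,  1.131,  0.729,  2.232]), 'joint_velocities': array([ 0.   ,  0.001,  0.002,  0.001,  0.001,  0.001, -0.   ]), 'joint_efforts': array([-3.2300e-01, -4.4052e+01, -9.0500e+00, -5.8230e+00,  1.4500e-01,
       -2.7900e-01,  9.0000e-03]), 'tool_pos': array([ 0.473, -0.004,  0.078]), 'tcp_rot': array([-2.550e+00,  1.835e+00, -1.000e-03]), 'contact_force': array([-0.176, -0.825,  5.293]), 'moment': array([-0.135,  0.187,  0.021]), 'gripper_force': np.float64(60.097), 'width': np.float64(0.044)}
```

View pics/w6c.png

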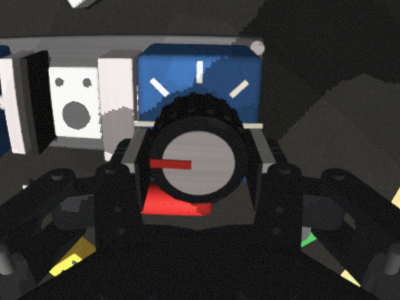

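The knob is held squarely with 60 N, and the pointer faces the jaw. Now I'll break it loose.

>>> send_rows --claw '[1,1,1,1,1,1,1,1]' --pt "0 0 0" --pt "0 0 0" --pt "0 0 0" --pt "0 0 0" --pt "0 0 0" --pt "0 0 0" --pt "0 0 0" --pt "0 0 0" --roll '[5,10,15,20,25,30,35,40]'

```text
time_s: 11.92
tool_pos: [0.4717, -0.0036, 0.0781]
tcp_rot: [1.766, -2.597, -0.0]
contact_force: [-2.1, -0.4, 6.7]
width: 0.0436
gripper_force: 61.8
```

```bash
cat >> h.py <<'E'
def knobang(c):
    f=c["frame"].astype(int);m=(f[...,0]>90)&(f[...,1]<60)&(f[...,2]<60)
    q=np.argwhere(m);q=q[(q[:,0]>235)&(q[:,0]<310)&(q[:,1]>230)&(q[:,1]<330)]
    return len(q),q.mean(0)
def st():
    s=sense();Rm=R.from_rotvec(s["tcp_rot"]).as_matrix()
    print(s["time_s"],s["tool_pos"].round(4),"yaw",np.degrees(np.arctan2(Rm[1,0],Rm[0,0])).round(2),"F",s["contact_force"].round(1),"M",s["moment"].round(3),"w",round(float(s["width"]),4),"q7",s["joint_pos"][6].round(2),"tq7",s["joint_efforts"][6].round(3));return s
E
python3 - <<'E'
from h import *
st();c=camera("wrist");print(knobang(c));st()
w=cv2.imread("pics/w6.png")[...,::-1];print(knobang({"frame":w}))
ct=camera("top");save(ct,"t7.png");print([(n,d["p"],d["bbox"]) for n in("jaw","housing") for d in recognise("top",n)])
E
```

```text
11.925 [ 0.4717 -0.0036  0.0781] yaw -111.58 F [-2.1 -0.4  6.7] M [0.031 0.822 0.161] w 0.0436 q7 1.6 tq7 0.472
(400, array([288.0125, 264.0375]))
11.975 [ 0.4717 -0.0035  0.0781] yaw -111.75 F [-1.7  0.3  6.9] M [ 0.102  0.639 -0.181] w 0.0435 q7 1.6 tq7 0.003
(356, array([285.94101124, 248.65168539]))
[('jaw', 0.6, [148.2, 126.9, 188.3, 176.5]), ('housing', 0.84, [237.8, 286.5, 259.8, 309.6]), ('housing', 0.75, [189.9, 213.5, 209.1, 238.3]), ('housing', 0.71, [252.8, 143.5, 268.9, 166.5])]
```

```bash
cat >> h.py <<'E'
def ptr(f):
    f=f.astype(int);m=((f[...,0]>85)&(f[...,1]<70)&(f[...,2]<70)&(f[...,0]-f[...,1]>45)).astype(np.uint8)
    k,l,S,ce=cv2.connectedComponentsWithStats(m);out=[]
    for i in range(1,k):
        if S[i,4]>60 and 225<ce[i][0]<335 and 230<ce[i][1]<345:
            q=np.argwhere(l==i)[:,::-1].astype(np.float32);vx,vy,_,_=cv2.fitLine(q,cv2.DIST_L2,0,.01,.01).ravel()
            out.append((S[i].tolist(),ce[i].round(1).tolist(),round(float(np.degrees(np.arctan2(vy,vx))),1)))
    return out
E
python3 - <<'E'
from h import *
w=cv2.imread("pics/w6.png")[...,::-1];print(ptr(w),low(w,285,290))
c=camera("wrist");save(c,"w7.png");print(ptr(c["frame"]),low(c["frame"],285,290));st()
cv2.imwrite("pics/w7c.png",cv2.resize(c["frame"][120:,80:480,::-1],(400,300)))
E
```

```text
[([230, 279, 41, 10, 339], [249.7, 283.7], 2.8), ([221, 306, 71, 30, 926], [251.8, 324.7], 10.9)] (278.0, 282.0, 36.34566116333008)
[([230, 279, 41, 10, 336], [249.7, 283.7], 2.6), ([270, 300, 63, 51, 1471], [302.1, 329.4], -29.4)] (278.0, 283.0, 36.34566116333008)
12.175 [ 0.4718 -0.0035  0.0781] yaw -111.48 F [-3.2  0.3  7.2] M [ 0.077  0.795 -0.175] w 0.0435 q7 1.6 tq7 0.142
```

View pics/w7c.png

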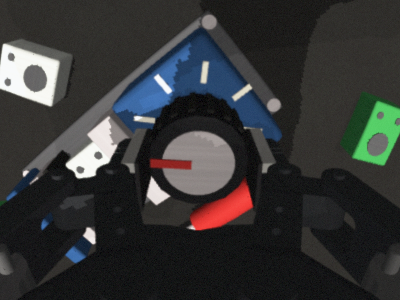

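The knob turned with the fingers: the pointer has not moved in the tool frame, so it is now at about 0.70 rad. Next I'll estimate the pad position from the earlier close images.

```bash
python3 - <<'E'
from h import *
c=camera("wrist")
S3=dict(tool_pos=np.array([.47494,-.00582,.1765]),tcp_rot=np.array([-2.551,1.833,-.002]))
S4=dict(tool_pos=np.array([.47295,-.00341,.11112]),tcp_rot=np.array([-2.55,1.834,-.001]))
w4=cv2.imread("pics/w4.png")[...,::-1]
for nm,f,S,rows,uu in(("w3",np.load("w3.npy"),S3,(170,180,190,200,210),(135,245)),("w4",w4,S4,(180,190,200),(80,235))):
    for v in rows:
        g=f[v-1:v+2,uu[0]:uu[1]].astype(int).mean(0).mean(1).round().astype(int)
        if v in(180,190):print(nm,v,uu[0],g.tolist())
    # map px -> coordinate along vise x at z=.048 relative to first
    e=np.array([np.cos(.3),np.sin(.3),0])
    for v in (180,190):
        print([ (u,round(float(((lambda od:od[0]+od[1]*(.048-od[0][2])/od[1][2])(wray(c,S,u,v))-[.473,-.003,0])@e*1e3),1)) for u in range(uu[0],uu[1],10)])
E
```

```text
w3 180 135 [33, 31, 80, 198, 232, 236, 234, 234, 234, 233, 233, 235, 234, 215, 106, 69, 67, 66, 69, 69, 60, 49, 46, 49, 48, 36, 23, 15, 11, 12, 15, 11, 16, 15, 10, 16, 34, 72, 98, 124, 221, 247, 249, 249, 233, 164, 124, 122, 142, 161, 208, 245, 249, 250, 250, 249, 250, 250, 250, 249, 249, 249, 249, 249, 238, 176, 128, 112, 116, 143, 168, 206, 248, 249, 245, 223, 167, 194, 236, 239, 238, 238, 238, 238, 240, 241, 240, 239, 239, 238, 238, 238, 239, 239, 239, 239, 240, 240, 238, 231, 191, 93, 103, 136, 117, 85, 97, 105, 111, 115]
w3 190 135 [161, 171, 171, 180, 222, 234, 236, 233, 235, 234, 233, 234, 236, 234, 187, 92, 68, 67, 68, 69, 63, 49, 45, 45, 46, 44, 27, 16, 15, 15, 17, 13, 12, 12, 11, 17, 20, 47, 80, 100, 137, 237, 249, 250, 250, 249, 249, 249, 250, 249, 249, 249, 249, 250, 249, 248, 247, 248, 248, 247, 248, 249, 250, 249, 249, 250, 249, 250, 250, 249, 249, 250, 249, 248, 241, 221, 176, 195, 232, 237, 237, 237, 238, 237, 238, 240, 239, 239, 238, 237, 237, 238, 239, 238, 239, 238, 238, 239, 238, 229, 192, 100, 142, 216, 220, 145, 104, 105, 111, 113]
[(135, 137.8), (145, 127.0), (
[... 1459 characters left out ...]
12, 109, 110, 108, 109, 129, 223, 248, 250, 250, 248, 233, 199, 186, 230, 238, 239, 239, 239, 238, 239, 240, 240, 241, 241, 240, 240, 239, 239, 239, 239, 239, 240, 240, 240, 240, 240, 240, 241, 241, 238, 236, 206, 108, 71, 68, 70, 71, 74, 98, 105, 110, 114, 115, 116, 114]
[(80, 156.3), (90, 146.3), (100, 136.7), (110, 127.4), (120, 118.5), (130, 109.8), (140, 101.4), (150, 93.2), (160, 85.2), (170, 77.4), (180, 69.7), (190, 62.2), (200, 54.9), (210, 47.6), (220, 40.4), (230, 33.3)]
[(80, 157.3), (90, 147.3), (100, 137.6), (110, 128.2), (120, 119.2), (130, 110.4), (140, 102.0), (150, 93.7), (160, 85.6), (170, 77.8), (180, 70.1), (190, 62.5), (200, 55.1), (210, 47.8), (220, 40.5), (230, 33.4)]
```

The edge profiles put the pad face about 49.5 mm ahead of the jaw face. Contact should come at about 129° of turn from the grasp, and 10 N at about 141°. I'll turn quickly to about 105°, then slow down and use the moment.

>>> send_rows --claw '[1,1,1,1,1,1,1,1,1,1]' --pt "0 0 0" --pt "0 0 0" --pt "0 0 0" --pt "0 0 0" --pt "0 0 0" --pt "0 0 0" --pt "0 0 0" --pt "0 0 0" --pt "0 0 0" --pt "0 0 0" --roll '[8,16,24,32,40,48,54,56,58,60]'

```text
time_s: 13.48
tool_pos: [0.4709, -0.0023, 0.0781]
tcp_rot: [0.236, -3.131, -0.002]
contact_force: [-5.2, 1.9, 8.2]
width: 0.0436
gripper_force: 61.9
```

```bash
python3 - <<'E'
from h import *
st()
for i in range(4): camera("wrist");st()
c=camera("wrist");print(ptr(c["frame"]))
E
```

```text
13.475 [ 0.4709 -0.0023  0.0781] yaw -171.39 F [-5.2  1.9  8.2] M [0.634 1.116 0.181] w 0.0436 q7 0.75 tq7 0.054
13.525 [ 0.4708 -0.0022  0.0781] yaw -171.47 F [-4.1  1.9  7.9] M [ 0.7    1.113 -0.061] w 0.0438 q7 0.75 tq7 -0.068
13.575 [ 0.4709 -0.0023  0.0781] yaw -171.41 F [-4.4  2.8  8.5] M [ 0.651  1.139 -0.041] w 0.0436 q7 0.75 tq7 -0.01
13.625 [ 0.4708 -0.0023  0.0781] yaw -171.39 F [-6.2  3.1  8.9] M [ 0.608  1.133 -0.058] w 0.0435 q7 0.75 tq7 0.083
13.675 [ 0.4708 -0.0023  0.0781] yaw -171.4 F [-4.8  1.4  8.3] M [ 0.684  1.085 -0.1  ] w 0.0436 q7 0.75 tq7 0.095
[([230, 278, 41, 10, 321], [248.5, 283.2], 2.6)]
```

>>> send_rows --claw '[1,1,1]' --pt "0 0 0" --pt "0 0 0" --pt "0 0 0" --roll '[2,4,6]'

```text
time_s: 14.1
tool_pos: [0.4708, -0.0021, 0.0781]
tcp_rot: [0.072, -3.139, -0.002]
contact_force: [-4.9, 2.4, 8.7]
width: 0.0435
gripper_force: 62.1
```

```bash
python3 - <<'E'
from h import *
st()
for i in range(2): camera("wrist");st()
E
```

```text
14.1 [ 0.4708 -0.0021  0.0781] yaw -177.38 F [-4.9  2.4  8.7] M [0.726 1.053 0.15 ] w 0.0435 q7 0.67 tq7 0.049
14.15 [ 0.4708 -0.0021  0.0781] yaw -177.47 F [-4.9  2.4  8.4] M [0.707 1.107 0.004] w 0.0435 q7 0.67 tq7 -0.042
14.2 [ 0.4708 -0.0021  0.0781] yaw -177.4 F [-5.6  2.6  8.6] M [ 0.686  1.081 -0.1  ] w 0.0437 q7 0.67 tq7 0.021
```

>>> send_rows --claw '[1,1,1]' --pt "0 0 0" --pt "0 0 0" --pt "0 0 0" --roll '[2,4,6]'

```text
time_s: 14.58
tool_pos: [0.4709, -0.0019, 0.0781]
tcp_rot: [-0.093, -3.138, -0.003]
contact_force: [-5.7, 2.7, 9.1]
width: 0.0437
gripper_force: 62.1
```

```bash
python3 -c "
from h import *
st()"
```

```text
14.575 [ 0.4709 -0.0019  0.0781] yaw 176.62 F [-5.7  2.7  9.1] M [0.807 1.133 0.136] w 0.0437 q7 0.6 tq7 0.044
```

>>> send_rows --claw '[1,1,1]' --pt "0 0 0" --pt "0 0 0" --pt "0 0 0" --roll '[2,4,6]'

```text
time_s: 14.95
tool_pos: [0.4709, -0.0018, 0.0781]
tcp_rot: [-0.256, -3.129, -0.003]
contact_force: [-4.9, 3.0, 9.4]
width: 0.0441
gripper_force: 62.0
```

```bash
python3 -c "
from h import *
st()"
```

```text
14.95 [ 0.4709 -0.0018  0.0781] yaw 170.63 F [-4.9  3.   9.4] M [0.828 1.014 0.183] w 0.0441 q7 0.52 tq7 0.039
```

>>> send_rows --claw '[1,1]' --pt "0 0 0" --pt "0 0 0" --roll '[2,4]'

```text
time_s: 15.2
tool_pos: [0.4709, -0.0016, 0.0781]
tcp_rot: [-0.365, -3.118, -0.003]
contact_force: [-5.9, 3.4, 8.0]
width: 0.0438
gripper_force: 62.0
```

```bash
python3 -c "
from h import *
st()"
```

```text
15.2 [ 0.4709 -0.0016  0.0781] yaw 166.64 F [-5.9  3.4  8. ] M [0.82  1.061 0.132] w 0.0438 q7 0.48 tq7 0.036
```

>>> send_rows --claw '[1,1]' --pt "0 0 0" --pt "0 0 0" --roll '[2,4]'

```text
time_s: 15.45
tool_pos: [0.4709, -0.0016, 0.0781]
tcp_rot: [-0.474, -3.104, -0.003]
contact_force: [-4.8, 4.0, 7.5]
width: 0.0439
gripper_force: 62.0
```

```bash
python3 -c "
from h import *
st()"
```

```text
15.45 [ 0.4709 -0.0016  0.0781] yaw 162.65 F [-4.8  4.   7.5] M [0.946 1.048 0.206] w 0.0439 q7 0.43 tq7 0.033
```

>>> send_rows --claw '[1,1]' --pt "0 0 0" --pt "0 0 0" --roll '[2,4]'

```text
time_s: 15.7
tool_pos: [0.471, -0.0015, 0.0781]
tcp_rot: [-0.582, -3.085, -0.003]
contact_force: [-5.5, 4.2, 7.3]
width: 0.0436
gripper_force: 62.0
```

```bash
python3 -c "
from h import *
st()"
```

```text
15.7 [ 0.471  -0.0015  0.0781] yaw 158.65 F [-5.5  4.2  7.3] M [0.972 1.008 0.171] w 0.0436 q7 0.38 tq7 0.03
```

>>> send_rows --claw '[1,1]' --pt "0 0 0" --pt "0 0 0" --roll '[2,4]'

```text
time_s: 15.95
tool_pos: [0.471, -0.0013, 0.0781]
tcp_rot: [-0.689, -3.063, -0.003]
contact_force: [-5.1, 4.2, 7.2]
width: 0.0437
gripper_force: 62.0
```

```bash
python3 -c "
from h import *
st()"
```

```text
15.95 [ 0.471  -0.0013  0.0781] yaw 154.66 F [-5.1  4.2  7.2] M [1.    0.977 0.175] w 0.0437 q7 0.34 tq7 0.014
```

>>> send_rows --claw '[1]' --pt "0 0 0" --roll '[2]'

```text
time_s: 16.08
tool_pos: [0.471, -0.0013, 0.0781]
tcp_rot: [-0.742, -3.051, -0.003]
contact_force: [-4.6, 4.9, 7.7]
width: 0.0433
gripper_force: 62.0
```

```bash
python3 -c "
from h import *
st()"
```

```text
16.075 [ 0.471  -0.0013  0.0781] yaw 152.66 F [-4.6  4.9  7.7] M [1.01  0.939 0.184] w 0.0433 q7 0.32 tq7 0.002
```

The joint-7 torque shows a clean kink at about 131°, which marks contact. That puts 10 N at about 143°.

>>> send_rows --claw '[1,1]' --pt "0 0 0" --pt "0 0 0" --roll '[2,4]'

```text
time_s: 16.32
tool_pos: [0.4711, -0.0012, 0.0781]
tcp_rot: [-0.847, -3.023, -0.003]
contact_force: [-5.3, 4.2, 7.2]
width: 0.0434
gripper_force: 62.0
```

```bash
python3 -c "
from h import *
st()"
```

```text
16.325 [ 0.4711 -0.0012  0.0781] yaw 148.68 F [-5.3  4.2  7.2] M [1.068 0.966 0.171] w 0.0434 q7 0.27 tq7 -0.023
```

>>> send_rows --claw '[1,1]' --pt "0 0 0" --pt "0 0 0" --roll '[2,3.5]'

```text
time_s: 16.58
tool_pos: [0.4712, -0.0011, 0.0781]
tcp_rot: [-0.939, -2.996, -0.003]
contact_force: [-5.5, 4.4, 8.3]
width: 0.0438
gripper_force: 62.0
```

```bash
python3 -c "
from h import *
st();c=camera('wrist');print(ptr(c['frame']));st()"
```

```text
16.575 [ 0.4712 -0.0011  0.0781] yaw 145.2 F [-5.5  4.4  8.3] M [1.047 0.923 0.269] w 0.0438 q7 0.23 tq7 -0.104
[([230, 279, 41, 10, 342], [249.6, 283.4], 2.4)]
16.625 [ 0.4712 -0.0011  0.0781] yaw 145.15 F [-4.4  5.2  7. ] M [1.094 0.889 0.045] w 0.0438 q7 0.23 tq7 -0.119
```

>>> send_rows --claw '[0.4,0.2,0,0,0,0]' --pt "0 0 0" --pt "0 0 0" --pt "0 0 0" --pt "0 0 0" --pt "0 0 0" --pt "0 0 0" --roll '[0,0,0,0,0,0]'

```text
time_s: 17.38
tool_pos: [0.4727, -0.0037, 0.0777]
tcp_rot: [0.944, 2.996, 0.0]
contact_force: [-0.2, 0.4, 0.1]
width: 0.0855
gripper_force: 0.0
```

>>> send_rows --claw '[0,0,0,0,0,0,0,0]' --pt "0 0 -10" --pt "0 0 -25" --pt "0 0 -45" --pt "0 0 -65" --pt "0 0 -85" --pt "0 0 -100" --pt "0 0 -100" --pt "0 0 -100" --roll '[0,0,0,0,0,0,0,0]'

```text
time_s: 18.38
tool_pos: [0.4723, -0.0038, 0.1775]
tcp_rot: [-0.944, -2.996, 0.0]
contact_force: [0.6, 0.3, -1.1]
width: 0.0853
gripper_force: 0.0
```

```bash
python3 - <<'E'
from h import *
st();c=camera("wrist");save(c,"w8.png");print(ptr(c["frame"]))
cv2.imwrite("pics/w8c.png",cv2.resize(c["frame"][60:360,80:480,::-1],(800,600)))
E
```

```text
18.375 [ 0.4723 -0.0038  0.1775] yaw 145.02 F [ 0.6  0.3 -1.1] M [-0.002  0.019  0.019] w 0.0853 q7 0.38 tq7 0.002
[]
```

View pics/w8c.png

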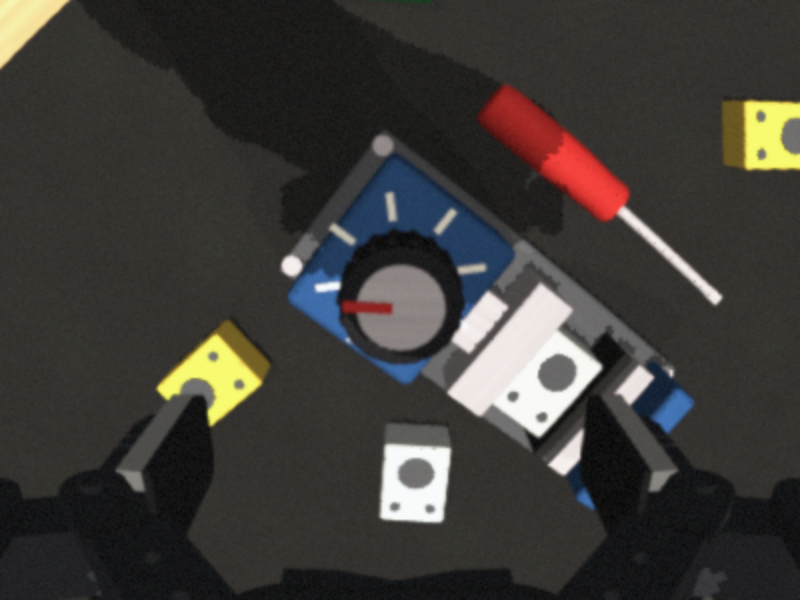

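The wrist view shows the housing (crop 555,380) seated square between the jaw and the black pad. The pointer stayed put and the bystanders are where they were.

```bash
python3 -c "
from plant import *
print(sign_off())"
```

```text
the job is handed in; nothing more can be done
None
```

I broke the knob loose, turned it about 143° clockwise, let go and handed the job in at about 18 s; the hand-in returned no verdict. The housing sits square against the pad at an estimated 10 N, worked out from the turn past contact; the last joint-torque reading was higher than that predicts, which I put down to a transient.

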